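# Drain the dip sampler weighted end down

## Task

Lay the long square steel dip sampler in the pivoted draining cradle so that its weighted end tips the cradle down over the drip tray, and let go of it. Its two ends look alike, so find out which is the heavy one when you lift it, before you set it down: the cradle must not tip away from the tray. Leave the shorter tube where it lies.

Things in the scene. Friction and masses are not known exactly. Their poses are not given: they have to be found in the camera images.
- sampler: dip sampler: square steel tube 32 x 32 mm, a grey 36 x 36 x 14 mm cap on each end, 200 mm long overall, about 0.4 kg, lying flat. Origin: middle of its length, on its underside (top 36 mm up). x along it, z up. A hidden ballast in one end, +x or -x, differing from run to run, puts its centre of mass about 35 mm off the middle: held by the middle, that end pulls down with 0.14 N m
- short_tube: the shorter tube, not to be moved: same section and caps but only 110 mm long, evenly weighted, 0.14 kg. Origin at the middle of its underside, x along it
- cradle_mid (a point): middle of the cradle's floor, on top, 55 mm above the table; tips with it. x along the cradle towards its drip-tray end, y across, z up. The cradle is a 24 mm wide steel bar, open to fingers on both sides, with a walled saddle at each end (73 to 117 mm from the middle): 56 mm free between side walls, 226 mm free between end walls, walls 14 mm high
- cradle (a joint): tilt of the cradle, rad: 0 level (as at the start, held by a weak spring), positive with its +x end down, stops at +0.22 and -0.22; the sampler's weight easily tips it to a stop. Its stand is fixed; the white drip tray, 110 x 100 x 16 mm, lies under its +x end only
Not all that is in view belongs to the job. What is shaped like the sampler but blue is not meant.

How it is judged:
On the way:
1. the sampler is lifted clear of the table (height (world z) of sampler above 0.03 m), for 0.2 s.
At the end, for the whole second after the job is handed in: The cradle is tipped down at its drip-tray end (joint above 0.15 rad) with the sampler lying in it, released and at rest: its middle within 18 mm along and 15 mm across of the cradle's middle (25 mm in all), along the cradle to within 10 degrees (value of joint cradle above 0.15 rad and x of sampler in the frame of cradle_mid between -0.018 and 0.018 m and y of sampler in the frame of cradle_mid between -0.015 and 0.015 m and distance between sampler and cradle_mid below 0.025 m and angle between the x axis of sampler and the x axis of cradle_mid, either way round below 0.175 rad and linear speed of sampler below 0.02 m/s); the robot touches nothing.
It fails at once if the cradle is tipped away from the drip tray (joint below -0.1 rad) (value of joint cradle below -0.1 rad).
It fails at once if the shorter tube is moved by more than 30 mm (distance of short_tube from where it was at the start of the episode above 0.03 m).
It also fails if it takes over 43 s, if anything falls off the work surface, if the arm or the gripper's body presses on something with over 40 N, if the wrist force passes 120 N, or if a joint passes its speed limit or range.

## Robot

A 6-joint arm with a two-finger parallel gripper is mounted at the origin on the work surface. World frame = base frame: x ahead of the robot, y to its left, z up, the work surface at z = 0. Lengths are in m, angles in rad, forces in N, time in s.
With the tool pointing down it reaches from about 0.225 to 0.725 m from the base axis. Payload 3.1 kg.
Tool frame: the origin (TCP) lies at the very end of the fingers, on their centre line; the grasp point (between the pads) lies 19 mm behind it; z points along the fingers, x is the direction in which the jaws open and shut, and the axes are right-handed (so a half turn about z gives the same grasp; the last joint's range is limited). The gripper opens to 85 mm and grips with 20 to 120 N. Pads are 22 mm wide; open, the fingers measure 114 mm over their backs; the gripper's body (76 mm by 85 mm) begins 54 mm behind the grasp point. The pads swing forward as they close: fully open they stand 13 mm farther back than shut.
Start: joints at [0.98, 0.048, 0.099, 1.622, 0, 1.443], TCP at [0.234, 0.47, 0.205] pointing down, gripper open.
Joint ranges: [-2.91, 2.91], [-0.99, 1.94], [-1.21, 1.42], [-2.12, 2.29], [-1.49, 1.47], [-3.14, 3.14]. Speed limits (rad/s): [2.79, 2.79, 3.14, 3.14, 3.14, 3.14].

## Interface

Orientations are given as a unit quaternion [w, x, y, z].
In Python, from cell import ctrl gives the robot as it stands.
- The arm moves only by the shell command python3 -m crank 'ROWS'. ROWS is JSON, a list of rows, each a list of 7 numbers: the shift along the tool's x, y, z in m, then the turn, a rotation vector about the tool's x, y, z in rad, then the opening, from -1 (shut) to 1 (fully open). A call has 1 to 8 rows; each row is the pose to reach, as a shift and turn from the pose commanded when the call began, along the tool's axes at that moment; what a row does not reach only later rows make up. A row lasts 1/10 s, in which the tool goes at most 50 mm and 8.59 degrees, less where a joint would pass 70% of its speed; a pose out of reach is approached as far as the arm can. A call with a gripper value outside its range is refused whole. The fingers move at their own pace and stop on an object; the grip force is fixed at half the most. Time passes only in rows, so rows that repeat a pose let the fingers close. It gives the time, the measured TCP pose, the force and the opening at its end, in the units of the state.
- ctrl.read_state(): the state, without advancing time (a new reading comes with each control period).
- ctrl.snapshot(name): name is "scene" or "top"; returns a dict with "pixels" (480x640x3 uint8, red, green, blue), "fovy" (degrees; the focal length in pixels is half the picture's height over the tangent of half this angle, whatever the lens; pixels are square), "cx", "cy" (the principal point, pixels), "rvec" (rotation vector, rad) and "tvec" (3), from world to camera coordinates, as OpenCV has them. Camera axes: x right, y down, z forward; pixel columns grow to the right and rows downward; lengths in m; the calibration is good to about 2 mm. A picture is of the moment at which its call begins. There is no depth.
- ctrl.job_done(): hands the job in, once; it reports no verdict.
The state is a dict: "time": time; "joint_pos": joint angles; "joint_velocities": joint speeds; "effort": joint torques, N m; "tool_pos": TCP position; "ee_rot": TCP orientation; "contact_force": force on the tool from outside, world axes, zero at the start; "ft_torque": the same for the moment, N m; "gripper_width": finger opening in m.
Only numpy, scipy, OpenCV 4.12 (cv2) and the standard library are available. Lean on these libraries where they do the work, as an engineer would, in place of code of your own. Each camera call takes 0.05 s, during which the arm holds its last target. There are 200 camera calls.

## Working session

There is one attempt and no reset: what is moved stays moved. The work goes in short steps, Python scripts to look and compute and a shell command to move; the robot and the scene stay as the last step left them, time stands still between calls to the robot, and variables do not carry over. Pictures are saved under pics/ and viewed, about 8 in all and at most 12, crops included, and the job is handed in when it is done.

```bash
mkdir -p pics; cat > h.py <<'E'
import numpy as np, cv2
from cell import ctrl
from scipy.spatial.transform import Rotation as R
def snap(n,f=None):
    s=ctrl.snapshot(n)
    if f: cv2.imwrite('pics/'+f,cv2.cvtColor(np.asarray(s['pixels']),cv2.COLOR_RGB2BGR))
    return s
def ray(s,u,v,z):
    f=240/np.tan(np.radians(s['fovy'])/2); Rm=cv2.Rodrigues(np.array(s['rvec'],float))[0]
    t=np.array(s['tvec'],float).ravel(); c=-Rm.T@t
    d=Rm.T@np.array([(u-s['cx'])/f,(v-s['cy'])/f,1]); return c+d*(z-c[2])/d[2]
def st():
    s=ctrl.read_state(); return s
E
python3 - <<'E'
from h import *
for n in('top','scene'):
    s=snap(n,n+'1.png'); print(n,s['fovy'],s['cx'],s['cy'],s['rvec'],s['tvec'])
print(ctrl.read_state())
E
```

```text
top 49.33395206781411 319.41253413340087 230.25281890057525 [ 2.13895906 -2.19505629  0.13369964] [-0.06890988  0.45904408  0.97973259]
scene 53.495253025842715 307.17143795657 248.55395828584454 [ 1.68881435  1.74860851 -0.77222973] [ 0.09973827 -0.26047434  1.25856291]
{'time': 0.1, 'joint_pos': array([ 9.80254392e-01,  4.86821117e-02,  9.77525255e-02,  1.62201601e+00,
       -8.79039005e-06,  1.44297498e+00]), 'joint_velocities': array([-0.00053185,  0.00019205,  0.00469609,  0.00127199,  0.00075232,
       -0.00180107]), 'effort': array([ 2.50101497e-03, -3.39850187e+01,  3.20936000e+01,  1.58812478e-02,
       -1.44098667e-04, -2.35869044e-05]), 'tool_pos': array([0.23403075, 0.46926508, 0.20393047]), 'ee_rot': array([ 4.48286869e-04,  8.50406541e-01,  5.26125042e-01, -9.76676931e-04]), 'contact_force': array([ 0.34553249,  0.33697159, -0.83033966]), 'ft_torque': array([-0.01814147,  0.04147055, -0.01037198]), 'gripper_width': 0.08552687562940667}
```

View pics/top1.png

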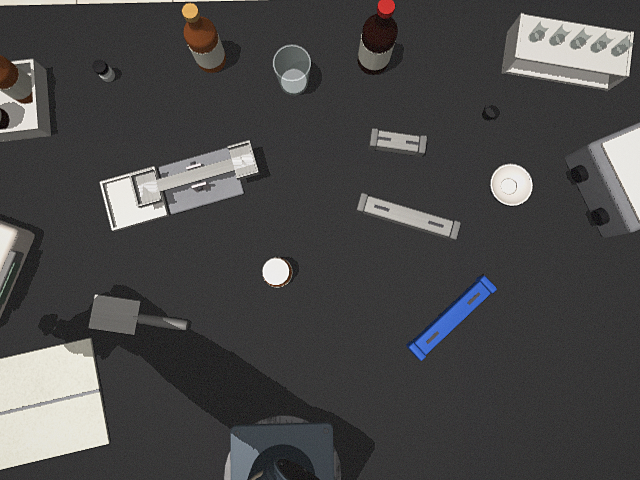

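View pics/scene1.png

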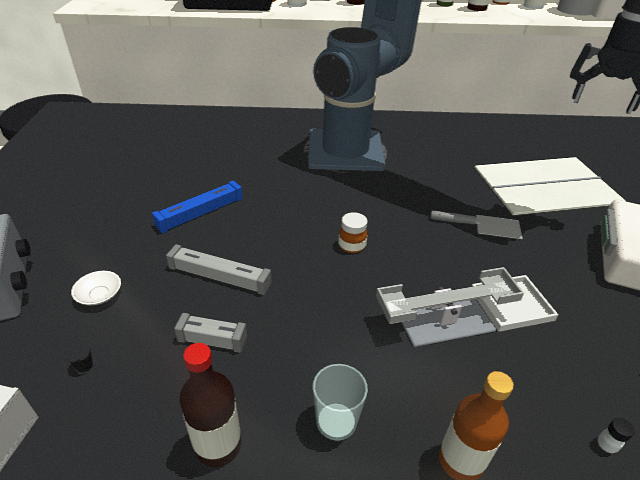

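Top view: the candidates are the long grey tube at (408,216), the short grey tube at (398,141) and the blue one at (453,318). The long grey one fits, being grey and about twice the short one's length. The cradle runs from (245,160) to (148,187), with the tray at its left end near (133,200).

```bash
python3 - <<'E'
from h import *
s=snap('top'); im=np.asarray(s['pixels']).astype(int)
hsv=cv2.cvtColor(im.astype(np.uint8),cv2.COLOR_RGB2HSV)
m=((hsv[...,2]>85)&(hsv[...,1]<60)).astype(np.uint8)
for (x0,y0,x1,y1) in((340,170,480,260),(350,115,440,165)):
    k=np.zeros_like(m);k[y0:y1,x0:x1]=m[y0:y1,x0:x1]
    c=max(cv2.findContours(k,0,1)[0],key=cv2.contourArea)
    r=cv2.minAreaRect(c);b=cv2.boxPoints(r);print(r)
    P=np.array([ray(s,u,v,.034)[:2] for u,v in b]);e=P-np.roll(P,1,0)
    print(P.mean(0).round(4),[(np.linalg.norm(q).round(4),np.degrees(np.arctan2(q[1],q[0])).round(1)) for q in e])
u=im.astype(np.uint8)[...,::-1]
a=cv2.resize(u[120:250,340:480],None,fx=4,fy=4,interpolation=2);
b=cv2.resize(u[130:240,90:270],None,fx=4.4,fy=4.4,interpolation=2)
cv2.imwrite('pics/samp.png',a);cv2.imwrite('pics/cradle.png',b)
for p in((245,160),(148,187)):print(ray(s,*p,.055))
E
```

```text
((408.2998046875, 215.99356079101562), (103.99504089355469, 18.20932960510254), 16.587339401245117)
[ 0.4796 -0.2518] [(np.float64(0.1985), np.float64(71.8)), (np.float64(0.0356), np.float64(-18.3)), (np.float64(0.1993), np.float64(-108.3)), (np.float64(0.0354), np.float64(160.4))]
((397.9899597167969, 140.07000732421875), (55.720008850097656, 17.67766761779785), 8.130102157592773)
[ 0.6295 -0.2387] [(np.float64(0.1084), np.float64(80.3)), (np.float64(0.0355), np.float64(-10.0)), (np.float64(0.1089), np.float64(-99.7)), (np.float64(0.0355), np.float64(169.3))]
[0.59156152 0.05716312 0.055     ]
[0.54401791 0.2401148  0.055     ]
```

View pics/samp.png

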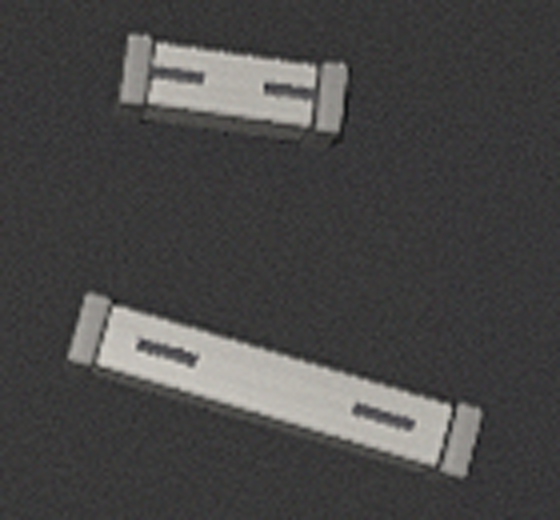

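View pics/cradle.png

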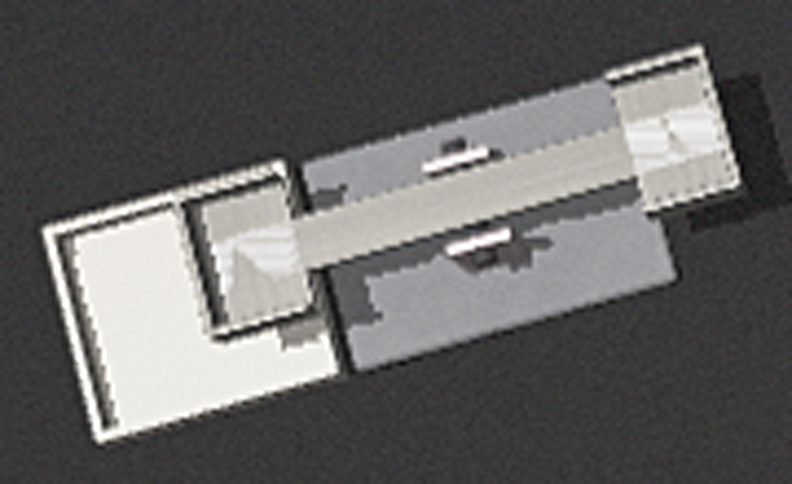

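The crop shows the long grey tube centred at (408,216) with both caps clear. The short tube is separate from it. In the cradle crop the wall's outer corners are at (178,203), (215,338), (702,45) and (742,186).

```bash
python3 - <<'E'
from h import *
s=snap('top')
g=lambda x,y,z:ray(s,90+(x+.5)/4.4-.5,130+(y+.5)/4.4-.5,z)[:2]
A=g(178,203,.069);B=g(215,338,.069);C=g(702,45,.069);D=g(742,186,.069)
c=(A+B+C+D)/4; d=(A+B-C-D)/2; print('outer',c,np.linalg.norm(d),np.degrees(np.arctan2(d[1],d[0])),np.linalg.norm(A-B),np.linalg.norm(C-D))
e=[g(297,212,.055),g(310,270,.055),g(625,128,.055),g(640,180,.055)]
d=(e[0]+e[1]-e[2]-e[3]);print('bar',sum(e)/4,np.degrees(np.arctan2(d[1],d[0])))
# state
q=st()['ee_rot'];Rm=R.from_quat(np.roll(q,-1)).as_matrix();print(Rm.round(3))
t=st()['tool_pos']; tgt=np.array([.4796,-.2518,.2]); print('shift',Rm.T@(tgt-t), 'jaw ang',np.degrees(np.arctan2(Rm[1,0],Rm[0,0])))
E
```

```text
outer [0.56486877 0.14998762] 0.23031517904503138 105.48044210757887 0.06042929582086576 0.06389851434669491
bar [0.56586266 0.14977505] 103.7967167513066
[[ 0.446  0.895 -0.001]
 [ 0.895 -0.446 -0.001]
 [-0.001 -0.    -1.   ]]
shift [-0.53577754  0.54160361  0.00492026] jaw ang 63.48465155699642
```

```bash
R1='' ; python3 -m crank '[[-0.536,0.542,0,0,0,1.428,1],[-0.536,0.542,0,0,0,1.428,1],[-0.536,0.542,0,0,0,1.428,1],[-0.536,0.542,0,0,0,1.428,1],[-0.536,0.542,0,0,0,1.428,1],[-0.536,0.542,0,0,0,1.428,1],[-0.536,0.542,0,0,0,1.428,1],[-0.536,0.542,0,0,0,1.428,1]]'
cat >> h.py <<'E'
def go(x,y,z,jaw):
    s=st();Rm=R.from_quat(np.roll(s['ee_rot'],-1)).as_matrix()
    T=np.array([[np.cos(jaw),np.sin(jaw),0],[np.sin(jaw),-np.cos(jaw),0],[0,0,-1]])
    print('t',s['time'],'shift',(Rm.T@(np.array([x,y,z])-s['tool_pos'])).round(4),'turn',R.from_matrix(Rm.T@T).as_rotvec().round(3),'w',s['gripper_width'],'q6',s['joint_pos'][5].round(2),'jaw',np.degrees(np.arctan2(Rm[1,0],Rm[0,0])).round(1),s['tool_pos'].round(4))
E
python3 -c "
from h import *
go(.4796,-.2518,.2,np.radians(-18.3))"
```

```text
time: 1.0
tool_pos: [0.3635, 0.0893, 0.2051]
ee_rot: [-0.0, 0.999, -0.049, 0.001]
contact_force: [1.9, 0.1, -0.1]
gripper_width: 0.0851
t 1.0 shift [0.1489 0.3281 0.0051] turn [-0.    -0.001  0.222] w 0.08514268728839394 q6 1.73 jaw -5.6 [0.3635 0.0893 0.2051]
```

```bash
python3 -m crank '[[0.149,0.328,0.06,0,0,0.222,1],[0.149,0.328,0.06,0,0,0.222,1],[0.149,0.328,0.06,0,0,0.222,1],[0.149,0.328,0.06,0,0,0.222,1],[0.149,0.328,0.06,0,0,0.222,1],[0.149,0.328,0.06,0,0,0.222,1],[0.149,0.328,0.06,0,0,0.222,1],[0.149,0.328,0.06,0,0,0.222,1]]'
python3 -m crank '[[0,0,0,0,0,0,1],[0,0,0,0,0,0,1]]'
python3 -c "
from h import *
go(.4796,-.2518,.008,np.radians(-18.3))"
```

```text
time: 1.8
tool_pos: [0.4815, -0.2532, 0.1426]
ee_rot: [0.0, 0.987, -0.158, -0.001]
contact_force: [-0.7, 0.8, -0.5]
gripper_width: 0.0856
time: 2.0
tool_pos: [0.4811, -0.2482, 0.1449]
ee_rot: [-0.001, 0.988, -0.156, -0.001]
contact_force: [-0.6, -0.5, 0.3]
gripper_width: 0.0853
t 2.0 shift [-1.000e-04  4.000e-03  1.369e-01] turn [-0.001  0.001  0.005] w 0.0852938057210304 q6 1.28 jaw -18.0 [ 0.4811 -0.2482  0.1449]
```

```bash
python3 -m crank '[[0,0.004,0.04,0,0,0,1],[0,0.004,0.08,0,0,0,1],[0,0.004,0.11,0,0,0,1],[0,0.004,0.13,0,0,0,1],[0,0.004,0.137,0,0,0,1],[0,0.004,0.137,0,0,0,1],[0,0.004,0.137,0,0,0,1]]'
python3 -m crank '[[0,0,0,0,0,0,-1],[0,0,0,0,0,0,-1],[0,0,0,0,0,0,-1],[0,0,0,0,0,0,-1],[0,0,0,0,0,0,-1],[0,0,0,0,0,0,-1],[0,0,0,0,0,0,-1],[0,0,0,0,0,0,-1]]'
python3 -c "
from h import *
go(.4796,-.2518,.008,np.radians(-18.3)); print(st()['contact_force'],st()['ft_torque'])"
```

```text
time: 2.7
tool_pos: [0.4814, -0.2529, 0.0099]
ee_rot: [0.001, 0.988, -0.156, 0.001]
contact_force: [-0.0, -0.1, -0.1]
gripper_width: 0.0857
time: 3.5
tool_pos: [0.4803, -0.253, 0.0079]
ee_rot: [-0.0, 0.988, -0.156, -0.0]
contact_force: [-0.0, -0.4, 0.1]
gripper_width: 0.0001
t 3.5 shift [-0.001  -0.0009 -0.0001] turn [-0.     0.     0.005] w 9.005672692620484e-05 q6 1.28 jaw -18.0 [ 0.4803 -0.253   0.0079]
[-0.01912323 -0.39899472  0.14435256] [-0.01599265 -0.02037817  0.03423983]
```

The fingers shut on nothing, so I'm taking another look.

```bash
python3 -c "
from h import *
s=snap('scene');t=snap('top')
a=np.asarray(s['pixels'])[150:400,50:400,::-1];b=np.asarray(t['pixels'])[100:300,300:520,::-1]
a=cv2.resize(a,(560,400));b=cv2.resize(b,(0,0),fx=2,fy=2)[:400,:240*2]
cv2.imwrite('pics/c2.png',cv2.resize(np.hstack([a,b]),(0,0),fx=.79,fy=.79))
f=240/np.tan(np.radians(t['fovy'])/2)
for n,s in(('s',s),('t',t)):
  f=240/np.tan(np.radians(s['fovy'])/2)
  K=np.array([[f,0,s['cx']],[0,f,s['cy']],[0,0,1.]])
  print(n,cv2.projectPoints(np.array([[.4803,-.253,.008],[.4796,-.2518,.036]]),np.array(s['rvec'],float),np.array(s['tvec'],float),K,None)[0].round(0).tolist())
"
```

```text
s [[[219.0, 272.0]], [[218.0, 261.0]]]
t [[[406.0, 217.0]], [[408.0, 216.0]]]
```

View pics/c2.png

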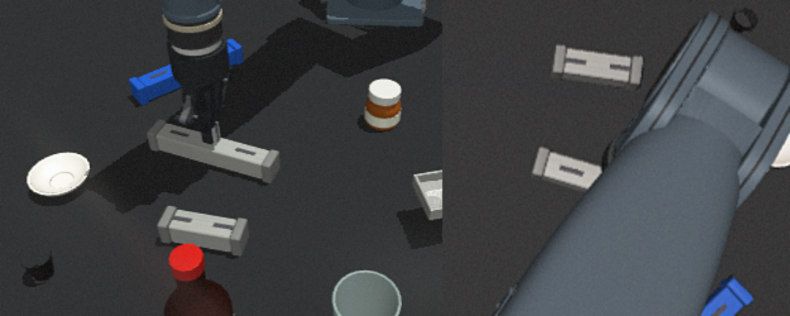

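The scene view shows the fingers at the tube's middle, near crop (212,140). Either the width reading is wrong or the tube is beside the fingers. A small lift will tell.

```bash
python3 -m crank '[[0,0,-0.02,0,0,0,-1],[0,0,-0.05,0,0,0,-1],[0,0,-0.05,0,0,0,-1],[0,0,-0.05,0,0,0,-1],[0,0,-0.05,0,0,0,-1]]'; python3 -c "
from h import *
s=st();print(s['contact_force'],s['ft_torque'],s['gripper_width'])
t=snap('scene');a=np.asarray(t['pixels'])[170:320,120:320,::-1]
cv2.imwrite('pics/c3.png',cv2.resize(a,(0,0),fx=3,fy=3))"
```

```text
time: 4.1
tool_pos: [0.4797, -0.2526, 0.057]
ee_rot: [-0.0, 0.988, -0.156, -0.001]
contact_force: [-0.3, -0.4, -0.7]
gripper_width: -0.0004
[-0.28123509 -0.38740297 -0.7433193 ] [-0.02489121  0.02774823 -0.06125524] -0.0004405419880917776
```

View pics/c3.png

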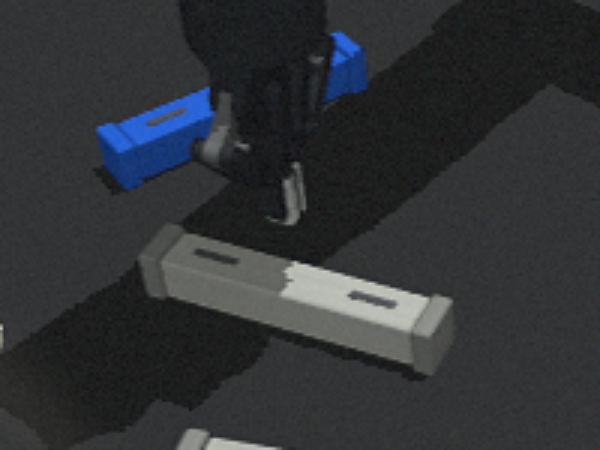

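```bash
python3 -c "
from h import *
s=snap('scene')
f=240/np.tan(np.radians(s['fovy'])/2)
K=np.array([[f,0,s['cx']],[0,f,s['cy']],[0,0,1.]])
pr=lambda p:cv2.projectPoints(np.array(p,float).reshape(-1,1,3),np.array(s['rvec'],float),np.array(s['tvec'],float),K,None)[0].reshape(-1,2).round(1).tolist()
x,y,z=st()['tool_pos'];print([x,y,z])
for h in(0,.01,.02,.03,.04,.05):print(h,pr([x,y,z+h]))
j=np.array([.446,.895,0])*.043
for h in(0,.013,.03):print('start',h,pr([[.234,.469,.204+h],np.array([.234,.469,.204+h])+j,np.array([.234,.469,.204+h])-j]))
a=np.asarray(s['pixels'])[170:270,160:270,::-1];b=cv2.imread('pics/scene1.png')[30:130,540:640]
cv2.imwrite('pics/c4.png',np.hstack([cv2.resize(a,(396,360),interpolation=2),cv2.resize(b,(360,360),interpolation=2)]))
"
```

```text
[np.float64(0.47934213129078446), np.float64(-0.2523046855605911), np.float64(0.05646338173694666)]
0 [[216.3, 252.5]]
0.01 [[215.7, 248.4]]
0.02 [[215.1, 244.2]]
0.03 [[214.4, 239.9]]
0.04 [[213.8, 235.6]]
0.05 [[213.1, 231.2]]
start 0 [[592.5, 125.2], [616.5, 130.3], [569.2, 120.2]]
start 0.013 [[595.2, 119.1], [619.5, 124.2], [571.7, 114.2]]
start 0.03 [[598.9, 110.9], [623.5, 116.0], [575.0, 106.1]]
```

View pics/c4.png

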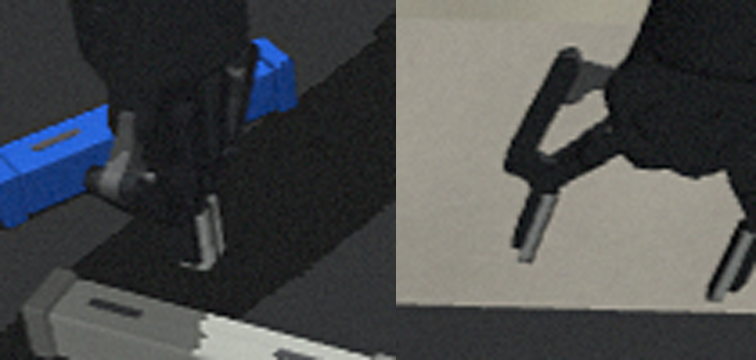

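The left crop puts the shut tips at about (217,244) in the full picture. The reported pose projects to (216,252). The start picture shows the same shift, so the real tips are 20–25 mm higher than reported and the fingers closed just above the tube. I'll grasp about 25 mm lower and watch the forces.

```bash
python3 -m crank '[[0,0,0,0,0,0,1],[0,0,0,0,0,0,1],[0,0,0,0,0,0,1],[0,0,0,0,0,0,1],[0,0,0,0,0,0,1],[0,0,0.03,0,0,0,1],[0,0,0.05,0,0,0,1],[0,0,0.05,0,0,0,1]]'
python3 -m crank '[[0,0,0.01,0,0,0,1],[0,0,0.015,0,0,0,1],[0,0,0.02,0,0,0,1],[0,0,0.02,0,0,0,1],[0,0,0.02,0,0,0,1]]'
python3 -m crank '[[0,0,0,0,0,0,-1],[0,0,0,0,0,0,-1],[0,0,0,0,0,0,-1],[0,0,0,0,0,0,-1],[0,0,0,0,0,0,-1],[0,0,0,0,0,0,-1]]'
```

```text
time: 5.0
tool_pos: [0.4776, -0.2511, 0.0045]
ee_rot: [-0.002, 0.988, -0.156, -0.003]
contact_force: [-0.3, -0.5, -0.0]
gripper_width: 0.0855
time: 5.5
tool_pos: [0.4806, -0.2532, -0.0116]
ee_rot: [0.0, 0.988, -0.156, 0.0]
contact_force: [-0.1, -0.1, 0.1]
gripper_width: 0.0853
time: 6.1
tool_pos: [0.4808, -0.2534, -0.0114]
ee_rot: [0.0, 0.988, -0.156, 0.001]
contact_force: [0.9, -0.9, 1.4]
gripper_width: 0.0306
```

Width 31 mm, so the tube is held. Lifting now and reading the moment.

```bash
python3 -c "
from h import *
s=st();print('before',s['contact_force'],s['ft_torque'])"
python3 -m crank '[[0,0,-0.02,0,0,0,-1],[0,0,-0.04,0,0,0,-1],[0,0,-0.08,0,0,0,-1],[0,0,-0.12,0,0,0,-1],[0,0,-0.15,0,0,0,-1],[0,0,-0.15,0,0,0,-1],[0,0,-0.15,0,0,0,-1],[0,0,-0.15,0,0,0,-1]]'
python3 -c "
from h import *
F=[];T=[]
for i in range(8):
    im=snap('scene'); s=st();F.append(s['contact_force']);T.append(s['ft_torque'])
F=np.array(F);T=np.array(T);print(F.mean(0),F.std(0),T.mean(0),T.std(0))
d=np.array([np.cos(np.radians(71.7)),np.sin(np.radians(71.7)),0])
ax=np.cross(d,[0,0,-1]);print('moment if heavy end along 71.7deg is +:',T.mean(0)@ax, s['joint_pos'])
a=np.asarray(im['pixels'])[120:320,120:360,::-1]
cv2.imwrite('pics/c5.png',cv2.resize(a,(0,0),fx=3,fy=3))"
```

```text
before [ 0.92242058 -0.94562949  1.43556933] [-0.03331854 -0.06904664 -0.00730209]
time: 6.9
tool_pos: [0.4785, -0.2518, 0.1346]
ee_rot: [-0.001, 0.988, -0.156, -0.003]
contact_force: [0.3, 0.3, -3.4]
gripper_width: 0.031
[-0.13602528  0.1398545  -4.63917692] [0.37430629 0.4915702  0.36239366] [-0.15413159  0.04019479 -0.01654479] [0.03018724 0.03330997 0.02209691]
moment if heavy end along 71.7deg is +: 0.1589573227427797 [-6.08370901e-01  8.96642194e-02  9.04459797e-03  1.49103682e+00
 -6.72889175e-05  1.27645540e+00]
```

View pics/c5.png

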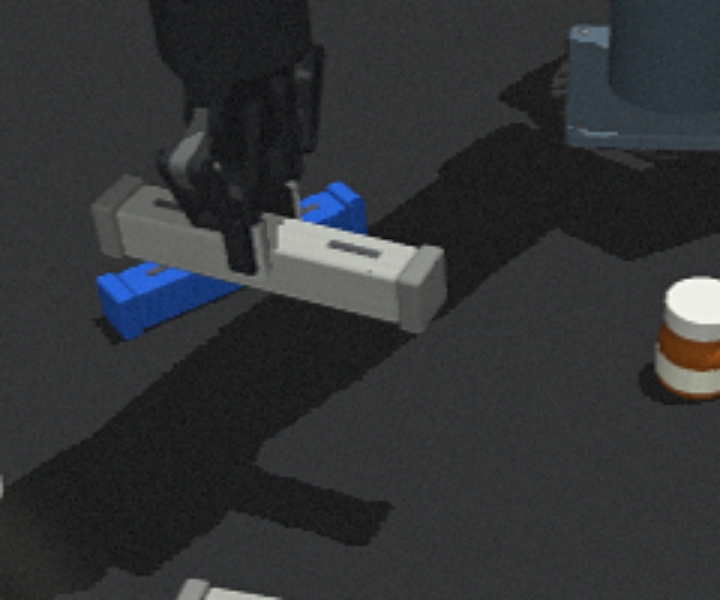

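The heavy end is the one toward +y, at 71.7°: I measure +0.16 N m against an expected 0.14. It goes to the tray end, a world turn of +33.3°. The picture shows the tube level, gripped near its middle.

```bash
python3 -c "
from h import *
go(.566,.147,.14,np.radians(14.9))"
```

```text
t 7.3 shift [-0.0418 -0.4069 -0.0024] turn [-0.     0.001 -0.574] w 0.030818699433011534 q6 1.28 jaw -18.0 [ 0.4801 -0.2529  0.1375]
```

```bash
python3 -m crank '[[-0.004,-0.04,-0.002,0,0,-0.06,-1],[-0.008,-0.08,-0.002,0,0,-0.12,-1],[-0.012,-0.12,-0.002,0,0,-0.18,-1],[-0.017,-0.16,-0.002,0,0,-0.24,-1],[-0.021,-0.2,-0.002,0,0,-0.3,-1],[-0.025,-0.24,-0.002,0,0,-0.36,-1],[-0.029,-0.28,-0.002,0,0,-0.42,-1],[-0.033,-0.31,-0.002,0,0,-0.46,-1]]'
python3 -c "
from h import *
go(.566,.147,.14,np.radians(14.9))"
```

```text
time: 8.1
tool_pos: [0.545, 0.0546, 0.1402]
ee_rot: [-0.0, 0.997, 0.075, 0.0]
contact_force: [-0.1, -1.5, -3.1]
gripper_width: 0.031
t 8.1 shift [ 0.0345 -0.0883  0.0002] turn [-0.001 -0.001 -0.111] w 0.030965330915554413 q6 1.4 jaw 8.6 [0.545  0.0546 0.1402]
```

```bash
python3 -m crank '[[0.015,-0.04,0,0,0,-0.05,-1],[0.0345,-0.088,0,0,0,-0.111,-1],[0.0345,-0.088,0,0,0,-0.111,-1],[0.0345,-0.088,0,0,0,-0.111,-1],[0.0345,-0.088,0,0,0,-0.111,-1],[0.0345,-0.088,0,0,0,-0.111,-1]]'
python3 -c "
from h import *
go(.566,.147,.065,np.radians(14.9))"
```

```text
time: 8.7
tool_pos: [0.5659, 0.1428, 0.1401]
ee_rot: [0.0, 0.992, 0.127, -0.0]
contact_force: [0.2, 0.6, -4.1]
gripper_width: 0.0309
t 8.7 shift [ 0.0012 -0.004   0.0751] turn [ 0.     0.    -0.005] w 0.03088226507377907 q6 1.45 jaw 14.6 [0.5659 0.1428 0.1401]
```

```bash
python3 -m crank '[[0.001,-0.004,0.02,0,0,-0.005,-1],[0.001,-0.004,0.04,0,0,-0.005,-1],[0.001,-0.004,0.06,0,0,-0.005,-1],[0.001,-0.004,0.07,0,0,-0.005,-1],[0.001,-0.004,0.07,0,0,-0.005,-1],[0.001,-0.004,0.07,0,0,-0.005,-1],[0.001,-0.004,0.07,0,0,-0.005,-1]]'
python3 -c "
from h import *
go(.566,.147,.0435,np.radians(14.9)); F=[];T=[]
for i in range(5):
    s=snap('scene'); q=st();T.append(q['ft_torque'])
t=snap('top');print(np.mean(T,0))
a=np.asarray(s['pixels'])[220:370,350:580,::-1];b=np.asarray(t['pixels'])[120:250,85:275,::-1]
cv2.imwrite('pics/c6.png',np.hstack([cv2.resize(a,(460,300),interpolation=2),cv2.resize(b,None,fx=300/130,fy=300/130,interpolation=2)[:,:340]]))
h=b"
```

```text
time: 9.4
tool_pos: [0.5672, 0.1481, 0.0717]
ee_rot: [-0.0, 0.991, 0.13, 0.001]
contact_force: [0.1, -0.3, -4.1]
gripper_width: 0.0311
t 9.4 shift [-0.0015  0.0007  0.0282] turn [ 0.    -0.003  0.001] w 0.031065394414715373 q6 1.45 jaw 15.0 [0.5672 0.1481 0.0717]
[-0.16961156 -0.0504565   0.00566489]
```

View pics/c6.png

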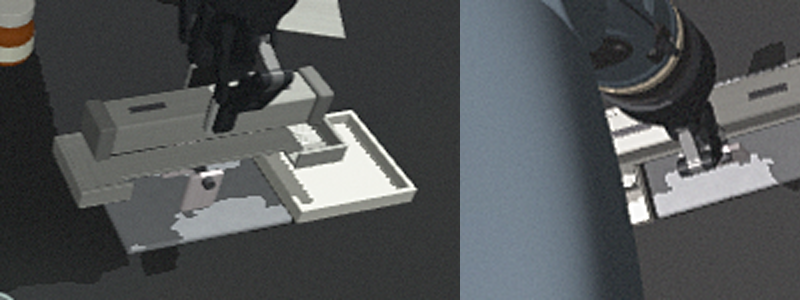

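The moment turned with the tube and points to the tray end, as it should. The scene crop shows the tube above the cradle, with its near bottom-left corner at about (404,300) in the full picture. I'll check that against the prediction.

```bash
python3 -c "
from h import *
s=snap('scene')
f=240/np.tan(np.radians(s['fovy'])/2);K=np.array([[f,0,s['cx']],[0,f,s['cy']],[0,0,1.]])
a=np.radians(104.8);d=np.array([np.cos(a),np.sin(a),0]);n=np.array([np.sin(a),-np.cos(a),0])
c=np.array([.5655,.150,.0832])
for off in(-.008,0,.008):
  P=[c+d*(l+off)+n*.018*w+[0,0,h] for l,w,h in((-.1,1,0),(-.1,1,.036),(.1,1,0),(.1,1,.036),(.1,-1,.036),(-.1,-1,.036))]
  p=cv2.projectPoints(np.array(P),np.array(s['rvec'],float),np.array(s['tvec'],float),K,None)[0].reshape(-1,2)
  print(off,((p-[350,220])*2).round().tolist())"
```

```text
-0.008 [[86.0, 163.0], [92.0, 131.0], [315.0, 124.0], [328.0, 92.0], [304.0, 63.0], [75.0, 99.0]]
0 [[95.0, 161.0], [102.0, 129.0], [324.0, 123.0], [337.0, 91.0], [313.0, 61.0], [85.0, 97.0]]
0.008 [[105.0, 160.0], [112.0, 128.0], [332.0, 121.0], [346.0, 89.0], [322.0, 60.0], [94.0, 96.0]]
```

The prediction matches to within a few pixels (about 2 mm). Lowering.

```bash
python3 -m crank '[[-0.001,0.001,0.01,0,0,0,-1],[-0.001,0.001,0.018,0,0,0,-1],[-0.001,0.001,0.023,0,0,0,-1],[-0.001,0.001,0.026,0,0,0,-1],[-0.001,0.001,0.027,0,0,0,-1],[-0.001,0.001,0.027,0,0,0,-1],[-0.001,0.001,0.027,0,0,0,-1]]'
```

```text
time: 10.45
tool_pos: [0.5655, 0.1471, 0.0436]
ee_rot: [-0.0, 0.991, 0.131, 0.0]
contact_force: [-1.9, -0.4, 0.9]
gripper_width: 0.0307
```

```bash
python3 -m crank '[[0,0,0,0,0,0,1],[0,0,0,0,0,0,1],[0,0,0,0,0,0,1],[0,0,0,0,0,0,1],[0,0,0,0,0,0,1],[0,0,0,0,0,0,1],[0,0,0,0,0,0,1],[0,0,0,0,0,0,1]]'
python3 -m crank '[[0,0,-0.02,0,0,0,1],[0,0,-0.05,0,0,0,1],[0,0,-0.09,0,0,0,1],[0,0,-0.13,0,0,0,1],[0,0,-0.16,0,0,0,1],[0,0,-0.16,0,0,0,1],[0,0,-0.16,0,0,0,1]]'
python3 -m crank '[[0.05,0.04,0,0,0,0,1],[0.05,0.08,0,0,0,0,1],[0.05,0.12,0,0,0,0,1],[0.05,0.16,0,0,0,0,1],[0.05,0.2,0,0,0,0,1],[0.05,0.24,0,0,0,0,1],[0.05,0.28,0,0,0,0,1],[0.05,0.28,0,0,0,0,1]]'
python3 -c "
from h import *
s=snap('scene');t=snap('top')
a=np.asarray(s['pixels'])[220:370,350:580,::-1];b=np.asarray(t['pixels'])[120:250,85:275,::-1]
cv2.imwrite('pics/c7.png',np.hstack([cv2.resize(a,(400,261),interpolation=2),cv2.resize(b,(381,261),interpolation=2)]))"
```

```text
time: 11.25
tool_pos: [0.5652, 0.147, 0.043]
ee_rot: [0.0, 0.991, 0.131, -0.0]
contact_force: [-0.6, 0.1, 0.4]
gripper_width: 0.0852
time: 11.95
tool_pos: [0.566, 0.1471, 0.2041]
ee_rot: [-0.0, 0.991, 0.131, 0.001]
contact_force: [-0.5, 0.0, -0.9]
gripper_width: 0.0857
time: 12.75
tool_pos: [0.6854, -0.1162, 0.1983]
ee_rot: [0.0, 0.992, 0.127, -0.003]
contact_force: [-0.1, 0.3, -1.1]
gripper_width: 0.0857
```

View pics/c7.png

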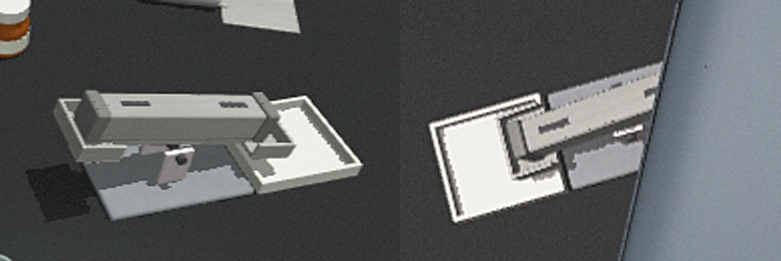

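The picture shows the cradle tipped onto the tray side. The sampler lies inside both saddles, which limits it to ±13 mm along and ±10 mm across. One check that it is at rest, then I hand in.

```bash
python3 -m crank '[[0,0,0,0,0,0,1],[0,0,0,0,0,0,1],[0,0,0,0,0,0,1],[0,0,0,0,0,0,1],[0,0,0,0,0,0,1]]'; python3 -c "
from h import *
s=snap('scene')
a=np.asarray(s['pixels'])[220:370,350:580,::-1];b=cv2.imread('pics/c7.png')[:,:400]
print('mean diff',np.abs(cv2.resize(a,(400,261),interpolation=2).astype(int)[60:180,40:300]-b.astype(int)[60:180,40:300]).mean())
# tilt: top front edge of sampler: full px from the c7 crop
P=[ray(s,350+x*.575,220+y*.575,.07) for x,y in((107,97),(252,98))]
f=240/np.tan(np.radians(s['fovy'])/2);K=np.array([[f,0,s['cx']],[0,f,s['cy']],[0,0,1.]])
al=np.radians(104.8);d=np.array([np.cos(al),np.sin(al),0])
for off in(0,.012):
 for th in(0,.1,.22):
  dd=d*np.cos(th)-np.array([0,0,np.sin(th)]);n=np.cross(d,[0,0,1]);up=np.cross(n,dd)
  c=np.array([.5655,.15,.055])+dd*off
  p=cv2.projectPoints(np.array([c+dd*l+n*.018+up*.036 for l in(-.1,.1)]),np.array(s['rvec'],float),np.array(s['tvec'],float),K,None)[0].reshape(-1,2)
  print(off,th,((p-[350,220])/.575).round().tolist())
ctrl.job_done()"
```

```text
time: 13.35
tool_pos: [0.6861, -0.1098, 0.2034]
ee_rot: [0.0, 0.991, 0.131, 0.0]
contact_force: [0.6, 0.0, -0.5]
gripper_width: 0.0856
mean diff 2.044594017094017
0 0 [[84.0, 134.0], [284.0, 101.0]]
0 0.1 [[90.0, 126.0], [283.0, 108.0]]
0 0.22 [[98.0, 116.0], [282.0, 117.0]]
0.012 0 [[96.0, 132.0], [295.0, 99.0]]
0.012 0.1 [[102.0, 125.0], [294.0, 107.0]]
0.012 0.22 [[110.0, 116.0], [292.0, 117.0]]
the job is handed in; nothing more can be done
```

I laid the sampler in the draining cradle with its heavy end over the drip tray, let go of it, and handed the job in at about 13.4 s. No verdict is reported.

**Heavy end:** When I lifted it, the moment was about 0.16 N m towards its +y end. After I turned the sampler over the cradle, it was about 0.17 N m towards the tray end, so the two readings agree.

**What went wrong:** The first grasp closed on nothing. The pictures showed the fingertips about 20–25 mm higher than the reported tool position. I grasped again 20 mm lower, and the fingers stopped on the tube at 31 mm.

**Last checks:**
- **Tilt:** In the picture the cradle is clearly tipped down at the tray end. The sampler's near top edge runs almost level, as predicted for about 0.22 rad; I judged this by eye, not by a fit.
- **Position:** The sampler lies within the walls of both saddles, which keep it inside the required limits. Just before I lowered it, its corners were within a few pixels (about 2 mm) of where they should be. I did not measure its exact position after release.
- **At rest:** Two pictures 0.6 s apart differ only by image noise.
- **Robot:** The gripper is open and stands clear of everything.
- **Short tube:** I never reached for it, and nothing touched it that I could see. I did not measure its position at the end.

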